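# Put the jar and the tin back on the laundry turntable

### The arm

A 6-joint arm with a two-finger parallel gripper is mounted at the origin on the work surface. World frame = base frame: x ahead of the robot, y to its left, z up, the work surface at z = 0. Lengths are in m, angles in rad, forces in N, time in s.
With the tool pointing down it reaches from about 0.3 to 0.775 m from the base axis. Payload 14.6 kg.
Tool frame: the origin (TCP) lies at the very end of the fingers, on their centre line; the grasp point (between the pads) lies ctrl.grasp_offset behind it (ctrl.grasp_offset is the distance from the TCP to the grasp point, in m); z points along the fingers, y is the line along which they close (so a half turn about z gives the same grasp; the last joint's range is limited). The gripper opens to 85 mm and grips with 20 to 120 N. Pads are 22 mm wide; open, the fingers measure 114 mm over their backs; the gripper's body (76 mm by 85 mm) begins 54 mm behind the grasp point. The pads swing forward as they close: fully open they stand 13 mm farther back than shut.
Start: joints at [1.246, 0.3, 1.521, -0, 1.321, -0.067], TCP at [0.14, 0.532, 0.231] pointing down, gripper open.
Joint ranges: [-3.03, 3.03], [-0.79, 2.21], [0.23, 2.52], [-1.04, 4.18], [0, 3.07], [-2.55, 2.55]. Speed limits (rad/s): [2.22, 2.22, 2.57, 3.14, 3.14, 3.14].

### API

Orientations are given as a unit quaternion [w, x, y, z].
In Python, from cell import ctrl, eyes gives the robot as it stands.
- The arm moves only by the tool send_rows, never from a script. Its argument "deltas" is a list of rows, each an object with "xyz": the shift along the tool's x, y, z in cm, a list of three; "twist": the turn about the tool's z in rad. A call has 1 to 10 rows; each row is the pose to reach, as a shift and turn from the pose commanded when the call began, along the tool's axes at that moment; what a row does not reach only later rows make up. A row lasts 1/12 s, in which the tool goes at most 41.7 mm and 7.16 degrees, less where a joint would pass 70% of its speed; a pose out of reach is approached as far as the arm can. A call with a gripper value outside its range is refused whole. "claw" is the opening, from -1 (shut) to 1 (fully open), set as the call begins (left out, the last holds). The fingers move at their own pace and stop on an object; "grip_force" is the grip in N (left out, the last holds). Time passes only in rows, so rows that repeat a pose let the fingers close. It gives the time, the measured TCP pose, the force, the opening and the grip force at its end, in the units of the state.
- ctrl.get_state(): the state, without advancing time (a new reading comes with each control period).
- eyes.snapshot(name): name is "scene" or "top"; returns the picture (384x512x3 uint8, red, green, blue); there is no depth.
- eyes.camera_model(name): a dict with "mtx" (3x3 intrinsics, pixels), "world_from_camera" (4x4, takes a point from camera to world coordinates). Camera axes: x right, y up, looking along -z (the intrinsics and any distortion apply to the point x, -y, -z); pixel columns grow to the right and rows downward; lengths in m; the calibration is good to about 2 mm. A picture is of the moment at which its call begins. camera_model takes no time and is no camera call.
- ctrl.job_done(): hands the job in; it is judged then, once.
The state is a dict: "time_s": time; "joints": joint angles; "dq": joint speeds; "tau": joint torques, N m; "position": TCP position; "tool_rot": TCP orientation; "ft_force": force on the tool from outside, world axes, zero at the start; "torque": the same for the moment, N m; "width": finger opening in m; "grip_force": force on a finger pad.
Only numpy, scipy, OpenCV 4.12 (cv2) and the standard library are available. Lean on these libraries where they do the work, as an engineer would, in place of code of your own. Each camera call takes 0.05 s, during which the arm holds its last target. There are 200 camera calls.

### The job

On the worktop of this laundry room stands a round turntable that turns freely. Set the short round jar upright inside the circle inlaid on it, and the longer flat-sided tin, right side up, inside the inlaid rectangle, lying the same way as the rectangle. Leave the turntable facing the way it does now: do not turn it round at any time while loading it.

Things in the scene. Friction and masses are not known exactly. Their poses are not given: they have to be found in the camera images.
- jar: the short one of two white round screw-top jars with metal lids; diameter 56 mm, height 66 mm, 0.14 to 0.28 kg, closed. It stands on the worktop beside the turntable (left or right). Origin: centre of its underside, z up. The other jar, farther out, has the same diameter but is 105 mm tall and is not part of this job.
- tin: plain closed metal box with a dark line round it, 85 mm long (its x) by 50 mm wide (its y) by 40 mm high, 0.14 to 0.28 kg; it stands on the worktop on the other side of the turntable from the jar, at any yaw. Origin: centre of its underside, z up. Either end may point outwards. The other tin, square (50 by 50 mm), is not part of this job.
- round_mark (a point): centre of the dark circle (outer diameter 74 mm, inner 66 mm, a flat inlay) on the turntable's disc, 78 mm from the disc's centre, 120 degrees counter-clockwise (from above) from the rectangle. The disc is pale wood, 270 mm across, its flat upper face 22 mm above the worktop; it turns about its vertical centre line almost freely (0.01 N m), start angle any.
- long_mark (a point): centre of the dark rectangle outline (outside 103 by 68 mm, inside 95 by 60 mm, a flat inlay) on the same disc, 78 mm from the disc's centre; its x axis is the rectangle's long direction, straight outwards from the disc's centre, z up. A white cup, 45 mm high, stands on the disc 120 degrees clockwise from here; it is not part of this job.

How it is judged:
By the outcome, as a careful person would: the job done as asked, in the order asked, and still so for the second after the job is handed in, with the robot touching nothing.
It also fails if it takes over 72 s, if anything falls off the work surface, if the arm or the gripper's body presses on something with over 40 N, if the wrist force passes 120 N, or if a joint passes its speed limit or range.

## Working session

There is one attempt and no reset: what is moved stays moved. The work goes in short steps, Python scripts to look and compute and a tool call to move; the robot and the scene stay as the last step left them, time stands still between calls to the robot, and variables do not carry over. Pictures are saved under pics/ and viewed, at most 10 in all, crops included, and the job is handed in when it is done.

Besides the shell and the picture viewer there is one more tool, called after "Call:" in YAML: its name, and indented under it one key for each argument. send_rows: Moves the arm, as the interface text tells. Its arguments: {"type":"object","properties":{"deltas":{"type":"array","items":{"type":"object","properties":{"xyz":{"type":"array","items":{"type":"number"}},"twist":{"type":"number"}}}},"claw":{"type":"number"},"grip_force":{"type":"number"}},"required":["deltas"]}

```bash
ls; mkdir -p pics; python3 - <<'E'
from cell import ctrl, eyes
import cv2
s=ctrl.get_state(); print(s, ctrl.grasp_offset)
for n in ("scene","top"):
    im=eyes.snapshot(n); cv2.imwrite(f"pics/{n}0.png",im[:,:,::-1]); 
    print(n,eyes.camera_model(n))
E
```

```text
pics
{'time_s': 0.0, 'joints': array([ 1.24642406e+00,  3.00497005e-01,  1.52157910e+00, -1.07389204e-06,
        1.32066335e+00, -6.66322031e-02]), 'dq': array([-0.00157369, -0.00077789,  0.00132237,  0.00032579, -0.00033526,
       -0.00070837]), 'tau': array([ 1.41084849e-03, -5.43491256e+01, -3.61795628e+01,  1.85994759e-05,
        3.92635935e-03,  1.18960159e-05]), 'position': array([0.14014163, 0.5316152 , 0.23070793]), 'tool_rot': array([-1.10878024e-04,  1.28513474e-01,  9.91707597e-01, -5.62578077e-04]), 'ft_force': array([ 0.32647119, -0.19657936, -0.09027672]), 'torque': array([0.07022432, 0.00249688, 0.01399413]), 'grip_force': 0.0, 'width': 0.08547749965415304} 0.0187
scene {'mtx': array([[476.99461863,   0.        , 255.61933122],
       [  0.        , 476.99461863, 184.32571542],
       [  0.        ,   0.        ,   1.        ]]), 'world_from_camera': array([[-0.55678581, -0.69737594,  0.45128302,  1.08796155],
       [ 0.83059173, -0.46064886,  0.31292172,  0.38319036],
       [-0.01034107,  0.54906232,  0.83571743,  1.08820555],
       [ 0.        ,  0.        ,  0.        ,  1.        ]])}
top {'mtx': array([[423.19010165,   0.        , 261.16013169],
       [  0.        , 423.19010165, 190.94859361],
       [  0.        ,   0.        ,   1.        ]]), 'world_from_camera': array([[ 0.00970935,  0.990052  , -0.14036654,  0.41760308],
       [-0.99979733,  0.01208745,  0.01609943,  0.00858952],
       [ 0.01763595,  0.14018177,  0.98996871,  1.13276277],
       [ 0.        ,  0.        ,  0.        ,  1.        ]])}
```

View pics/scene0.png

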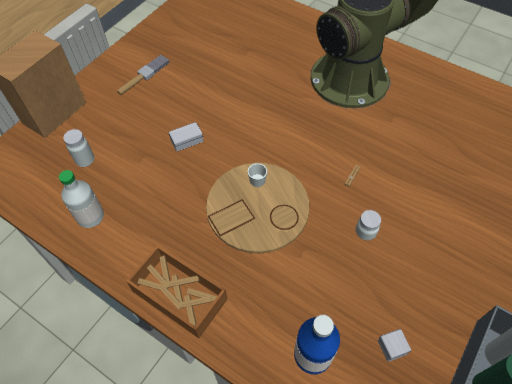

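View pics/top0.png

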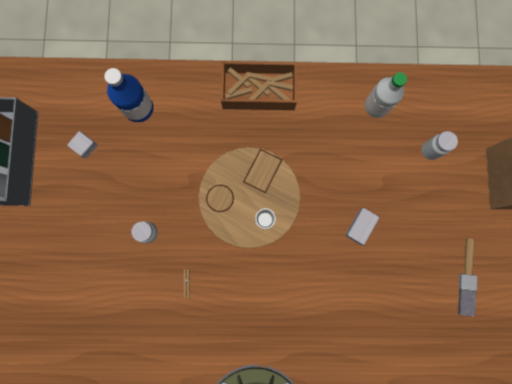

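Scene view: jar (369,225), tin (186,136), rectangle (231,217), circle (284,217), cup (258,174). Top view: jar (144,232), tin (363,226), circle (220,198), rectangle (263,171), cup (265,219), disc centre about (249,197).

```bash
cat > h.py <<'E'
import numpy as np, cv2
from cell import ctrl, eyes
CAM={n:eyes.camera_model(n) for n in ("scene","top")}
def ray(n,p):
    c=CAM[n]; d=np.linalg.inv(c["mtx"])@[p[0],p[1],1]; T=c["world_from_camera"]
    d=T[:3,:3]@(d*[1,-1,-1]); return T[:3,3],d/np.linalg.norm(d)
def plane(n,p,z):
    o,d=ray(n,p); return o+d*(z-o[2])/d[2]
def tri(ps,pt):
    (a,u),(b,v)=ray("scene",ps),ray("top",pt)
    k=np.linalg.lstsq(np.c_[u,-v],b-a,rcond=None)[0]
    P,Q=a+k[0]*u,b+k[1]*v; return (P+Q)/2,np.linalg.norm(P-Q)
def blobs(mask,c,r,mina=15,mode=cv2.RETR_LIST):
    "contours inside a box of half size r round pixel c"
    m=np.zeros_like(mask); x,y=c; s=np.s_[y-r:y+r,x-r:x+r]; m[s]=mask[s]
    return sorted([k for k in cv2.findContours(m,mode,cv2.CHAIN_APPROX_NONE)[0] if cv2.contourArea(k)>=mina],key=cv2.contourArea,reverse=True)
E
python3 - <<'E'
from h import *
np.set_printoptions(precision=4,suppress=True)
S={"scene":dict(jar=(369,225),tin=(186,136),rect=(231,217),circ=(284,217)),"top":dict(jar=(144,232),tin=(363,226),rect=(263,171),circ=(220,198))}
res={}
for n in S:
    im=cv2.imread(f"pics/{n}0.png"); hsv=cv2.cvtColor(im,cv2.COLOR_BGR2HSV)
    grey=((hsv[...,1]<75)&(hsv[...,2]>90)).astype(np.uint8)
    # disc: pale wood
    x,y=((258,206) if n=="scene" else (249,197))
    print(n,"disc hsv",hsv[y,x],"bg",hsv[y,x+70])
    for k in ("jar","tin"):
        b=blobs(grey,S[n][k],28)
        print(k,[(cv2.contourArea(c),np.round(cv2.minAreaRect(c)[0],1),np.round(cv2.minAreaRect(c)[1],1)) for c in b[:3]])
    dark=(hsv[...,2]<115).astype(np.uint8)
    for k in ("rect","circ"):
        b=blobs(dark,S[n][k],26,80)
        for c in b[:3]:
            M=cv2.moments(c); ce=(M["m10"]/M["m00"],M["m01"]/M["m00"]); res.setdefault((n,k),ce)
            P=np.array([plane(n,p,.022)[:2] for p in c[:,0]],np.float32); r=cv2.minAreaRect(P*1000)
            print(k,cv2.contourArea(c),ce,plane(n,ce,.022),"rect",r)
    tiles=[cv2.resize(im[S[n][k][1]-28:S[n][k][1]+28,S[n][k][0]-28:S[n][k][0]+28],(300,300),interpolation=cv2.INTER_CUBIC) for k in ("jar","tin")]
    res[n]=np.hstack(tiles)
for k in ("rect","circ"): print(k,tri(res["scene",k],res["top",k]))
cv2.imwrite("pics/crop0.png",np.vstack([res["scene"],res["top"]]))
E
```

```text
scene disc hsv [ 19 114 166] bg [ 13 154 144]
jar [(466.0, array([368.5, 224.5]), array([29., 23.]))]
tin [(589.0, array([186. , 136.1]), array([21.5, 31.4]))]
top disc hsv [ 16 112 157] bg [ 13 154 131]
jar [(403.5, array([143.5, 231.5]), array([21., 25.]))]
tin [(659.5, array([362.2, 225.8]), array([21.5, 34. ]))]Traceback (most recent call last):
  File "<stdin>", line 23, in <module>
KeyError: ('scene', 'rect')
```

```bash
python3 - <<'E'
from h import *
np.set_printoptions(precision=4,suppress=True)
S={"scene":dict(jar=(369,225),tin=(186,136),rect=(231,217),circ=(284,217)),"top":dict(jar=(144,232),tin=(363,226),rect=(263,171),circ=(220,198))}
res={};rows=[]
for n in S:
    im=cv2.imread(f"pics/{n}0.png"); g=cv2.cvtColor(im,cv2.COLOR_BGR2GRAY)
    bh=cv2.morphologyEx(g,cv2.MORPH_BLACKHAT,np.ones((9,9)))
    dark=(bh>28).astype(np.uint8)
    for k in ("rect","circ"):
        for c in blobs(dark,S[n][k],25,80)[:2]:
            M=cv2.moments(c); ce=(M["m10"]/M["m00"],M["m01"]/M["m00"]); res.setdefault((n,k),ce)
            P=np.array([plane(n,p,.022)[:2] for p in c[:,0]],np.float32); r=cv2.minAreaRect(P*1000)
            print(n,k,cv2.contourArea(c),np.array(ce),plane(n,ce,.022),"rect",r)
    rows.append(np.hstack([cv2.resize(im[v[1]-28:v[1]+28,v[0]-28:v[0]+28],(266,266),interpolation=cv2.INTER_CUBIC) for k,v in S[n].items() if k!="circ"]))
for k in ("rect","circ"):
    if ("scene",k) in res and ("top",k) in res: print(k,tri(res["scene",k],res["top",k]))
cv2.imwrite("pics/crop0.png",np.vstack(rows))
E
```

```text
scene rect 902.5 [230.9348 217.2286] [ 0.6308 -0.0126  0.022 ] rect ((631.8948974609375, -14.101768493652344), (69.375732421875, 107.74575805664062), 63.33595275878906)
scene rect 778.5 [230.8294 217.1464] [ 0.6307 -0.013   0.022 ] rect ((629.9053955078125, -13.516021728515625), (63.91804122924805, 100.11331939697266), 64.05989837646484)
scene circ 551.5 [283.7646 216.8927] [0.5553 0.0995 0.022 ] rect ((553.52685546875, 99.19083404541016), (73.45553588867188, 71.75422668457031), 32.88780975341797)
scene circ 472.5 [283.8109 216.6822] [0.5547 0.0993 0.022 ] rect ((553.583740234375, 99.1773910522461), (67.46556854248047, 66.80130004882812), 33.48235321044922)
top rect 83.5 [260.016  175.4411] [ 0.6168 -0.006   0.022 ] rect ((629.679931640625, -11.553901672363281), (69.30746459960938, 102.66236114501953), 64.1560287475586)
top circ 579.0 [219.582 197.968] [0.555  0.1001 0.022 ] rect ((555.0931396484375, 100.36328125), (69.18852996826172, 71.37300109863281), 0.7139874696731567)
top circ 501.5 [219.4912 197.7006] [0.5557 0.1004 0.022 ] rect ((556.4121704101562, 100.40888977050781), (66.5495376586914, 66.12337493896484), 0.714089572429657)
rect (array([ 0.6224, -0.0117,  0.0093]), np.float64(0.012737087613578267))
circ (array([0.5552, 0.0998, 0.0221]), np.float64(0.0006596492731409407))
```

View pics/crop0.png

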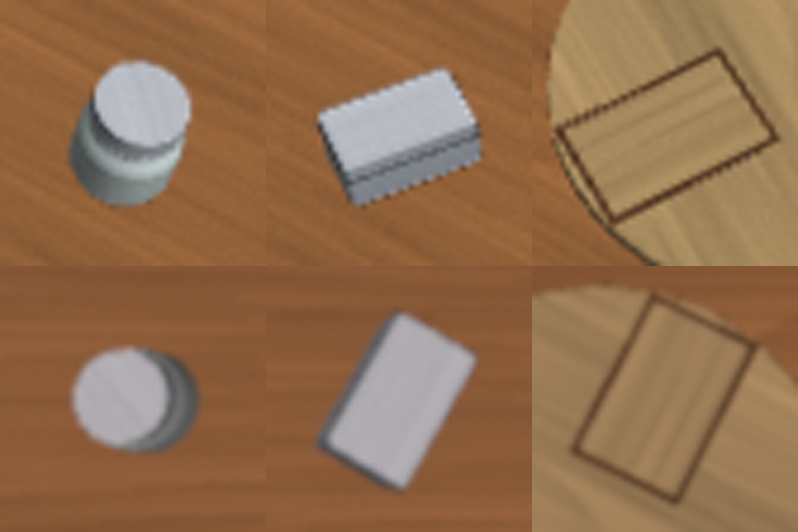

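The crop shows clearly the jar's bright lid, the tin's bright top and the closed rectangle in both views; the circle triangulates to z = 22 mm. Next the top faces.

```bash
python3 - <<'E'
from h import *
np.set_printoptions(precision=4,suppress=True)
S={"scene":dict(jar=(369,225),tin=(186,136),rect=(231,217)),"top":dict(jar=(144,232),tin=(363,226),rect=(263,171))}
res={}
H=dict(jar=.066,tin=.04,rect=.022)
for n in S:
    im=cv2.imread(f"pics/{n}0.png"); hsv=cv2.cvtColor(im,cv2.COLOR_BGR2HSV); g=cv2.cvtColor(im,cv2.COLOR_BGR2GRAY)
    grey=(hsv[...,1]<75)
    for k in ("jar","tin","rect"):
        x,y=S[n][k]
        if k=="rect": m=((cv2.morphologyEx(g,cv2.MORPH_BLACKHAT,np.ones((9,9)))>20)).astype(np.uint8)
        else:
            box=np.s_[y-24:y+24,x-24:x+24]; v=g[box][grey[box]].reshape(-1,1)
            t,_=cv2.threshold(v,0,255,cv2.THRESH_OTSU)
            if n=="top": t=145
            m=(grey&(g>t)).astype(np.uint8); m=cv2.morphologyEx(m,cv2.MORPH_OPEN,cv2.getStructuringElement(cv2.MORPH_ELLIPSE,(5,5)))
        c=blobs(m,(x,y),25,80)[0]; M=cv2.moments(c); ce=(M["m10"]/M["m00"],M["m01"]/M["m00"]); res[n,k]=ce
        P=np.array([plane(n,p,H[k])[:2] for p in c[:,0]],np.float32)*1000; r=cv2.minAreaRect(P)
        print(n,k,cv2.contourArea(c),np.array(ce),plane(n,ce,H[k]),np.array(r[0]),np.array(r[1]),r[2])
for k in H: print(k,tri(res["scene",k],res["top",k]))
E
```

```text
scene jar 253.0 [370.5237 218.4209] [0.4641 0.2901 0.066 ] [464.0259 290.0607] [48.0969 46.0571] 26.93181800842285
scene tin 343.0 [185.0262 132.7536] [ 0.4869 -0.2738  0.04  ] [ 485.8721 -273.5634] [48.6571 81.85  ] 59.59418487548828
scene rect 923.5 [230.7975 217.4254] [ 0.6314 -0.0126  0.022 ] [635.662   -8.2177] [ 86.3044 110.8504] 65.72432708740234
top jar 267.0 [140.8983 231.0487] [0.4639 0.291  0.066 ] [463.0217 290.6689] [47.6281 44.8017] 2.656301736831665
top tin 532.5 [363.1358 225.8604] [ 0.4845 -0.2741  0.04  ] [ 484.768  -274.4197] [47.4538 81.6744] 59.39616012573242
top rect 949.5 [262.1599 170.8733] [ 0.6293 -0.0116  0.022 ] [630.1755 -11.6833] [ 69.5066 104.1741] 64.1560287475586
jar (array([0.4641, 0.2905, 0.0665]), np.float64(0.0007878025999977079))
tin (array([ 0.4849, -0.2754,  0.0368]), np.float64(0.0009250895172339546))
rect (array([ 0.6301, -0.0125,  0.02  ]), np.float64(0.0019314387911858178))
```

```bash
cat >> h.py <<'E'
from scipy.spatial.transform import Rotation as Rn
def go(x,y,z,yaw=None):
    "cm shift in tool axes and twist to a TCP target; yaw = world angle (deg) of the tool's y axis"
    s=ctrl.get_state(); w=s["tool_rot"]; R=Rn.from_quat([w[1],w[2],w[3],w[0]]).as_matrix()
    y0=np.degrees(np.arctan2(R[1,1],R[0,1])); 
    print("t",round(s["time_s"],2),"pos",np.round(s["position"],4),"yaw",round(y0,2),"F",np.round(s["ft_force"],1),"w",round(s["width"],4),
      "-> cm",np.round(R.T@(np.array([x,y,z])-s["position"])*100,2),"twist",None if yaw is None else round(np.radians(y0-yaw),4))
E
python3 -c "
from h import *
go(.464,.2905,.2)"
```

```text
t 0.1 pos [0.1402 0.5316 0.2308] yaw 75.23 F [-0.3 -0.5  0.4] w 0.0853 -> cm [-37.46 -15.06   3.09] twist None
```

Call:
send_rows:
  deltas:
    - {"xyz": [-2, -0.8, 0]}
    - {"xyz": [-6, -2.4, 0]}
    - {"xyz": [-9.8, -3.9, 0]}
    - {"xyz": [-13.6, -5.5, 0]}
    - {"xyz": [-17.4, -7, 0]}
    - {"xyz": [-21.2, -8.5, 0.5]}
    - {"xyz": [-25, -10, 1]}
    - {"xyz": [-28.8, -11.5, 2]}
    - {"xyz": [-32.4, -13, 3]}
    - {"xyz": [-35, -14, 3]}
  claw: 1

```text
validation failed for argument at $.de...
```

```bash
python3 -c "
from h import *
go(.464,.2905,.014)"
```

```text
t 0.1 pos [0.1402 0.5316 0.2308] yaw 75.23 F [-0.3 -0.5  0.4] w 0.0853 -> cm [-37.46 -15.04  21.69] twist None
```

Call:
send_rows:
  deltas:
    - {"xyz": [-2, -0.8, 0], "twist": 0}
    - {"xyz": [-6, -2.4, 0], "twist": 0}
    - {"xyz": [-9.8, -3.9, 0], "twist": 0}
    - {"xyz": [-13.6, -5.5, 0], "twist": 0}
    - {"xyz": [-17.4, -7, 0], "twist": 0}
    - {"xyz": [-21.2, -8.5, 0.5], "twist": 0}
    - {"xyz": [-25, -10, 1], "twist": 0}
    - {"xyz": [-28.8, -11.5, 2], "twist": 0}
    - {"xyz": [-32.4, -13, 3], "twist": 0}
    - {"xyz": [-35, -14, 3], "twist": 0}
  claw: 1

```text
time_s: 0.93
position: [0.4444, 0.3045, 0.1991]
tool_rot: [-0.001, 0.129, 0.992, -0.001]
ft_force: [-0.7, 0.2, -0.2]
width: 0.0857
grip_force: 0.0
```

```bash
python3 -c "
from h import *
go(.464,.2905,.014)"
```

```text
t 0.93 pos [0.4444 0.3045 0.1991] yaw 75.15 F [-0.7  0.2 -0.2] w 0.0857 -> cm [-2.29 -0.81 18.51] twist None
```

Call:
send_rows:
  deltas:
    - {"xyz": [-2, -0.9, 0], "twist": 0}
    - {"xyz": [-2.45, -1.05, 2], "twist": 0}
    - {"xyz": [-2.45, -1.05, 5], "twist": 0}
    - {"xyz": [-2.45, -1.05, 8], "twist": 0}
    - {"xyz": [-2.45, -1.05, 10], "twist": 0}
    - {"xyz": [-2.45, -1.05, 10], "twist": 0}
    - {"xyz": [-2.45, -1.05, 10], "twist": 0}

```text
time_s: 1.52
position: [0.4637, 0.2907, 0.101]
tool_rot: [-0.001, 0.129, 0.992, -0.001]
ft_force: [0.0, 1.0, 0.8]
width: 0.0853
grip_force: 0.0
```

```bash
python3 -c "
from h import *
go(.464,.2905,.014)
a=eyes.snapshot('scene')[...,::-1];b=eyes.snapshot('top')[...,::-1]
a=cv2.resize(a[150:270,300:440],(420,360));b=cv2.resize(b[172:292,74:214],(420,360))
cv2.imwrite('pics/j1.png',np.hstack([a[:,:390],b[:,:390]]))"
```

```text
t 1.52 pos [0.4637 0.2907 0.101 ] yaw 75.23 F [0.  1.  0.8] w 0.0853 -> cm [-0.04  0.    8.7 ] twist None
```

View pics/j1.png

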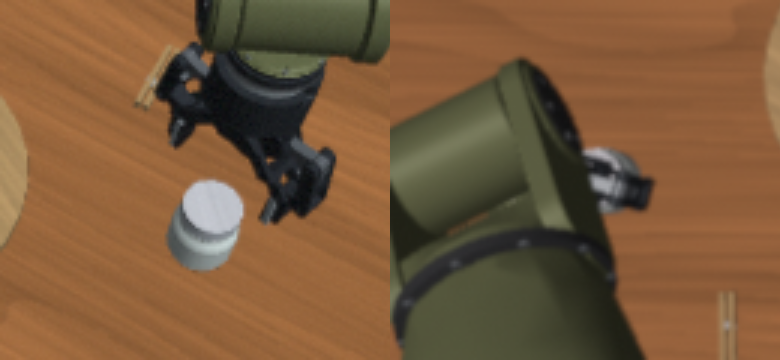

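The fingers straddle the jar, with its lid at about (212,207) in the left half, midway between the fingertips. I'll go down and grip.

Call:
send_rows:
  deltas:
    - {"xyz": [0, 0, 2], "twist": 0}
    - {"xyz": [0, 0, 4.5], "twist": 0}
    - {"xyz": [0, 0, 6.8], "twist": 0}
    - {"xyz": [0, 0, 8.2], "twist": 0}
    - {"xyz": [0, 0, 8.7], "twist": 0}
    - {"xyz": [0, 0, 8.7], "twist": 0}
    - {"xyz": [0, 0, 8.7], "twist": 0}

```text
time_s: 2.2
position: [0.4647, 0.2913, 0.0158]
tool_rot: [0.001, 0.129, 0.992, 0.001]
ft_force: [0.4, -0.0, 0.2]
width: 0.0854
grip_force: 0.0
```

Call:
send_rows:
  deltas:
    - {"xyz": [0, 0, 0], "twist": 0}
    - {"xyz": [0, 0, 0], "twist": 0}
    - {"xyz": [0, 0, 0], "twist": 0}
    - {"xyz": [0, 0, 0], "twist": 0}
    - {"xyz": [0, 0, 0], "twist": 0}
    - {"xyz": [0, 0, 0], "twist": 0}
    - {"xyz": [0, 0, 0], "twist": 0}
    - {"xyz": [0, 0, 0], "twist": 0}
    - {"xyz": [0, 0, 0], "twist": 0}
    - {"xyz": [0, 0, 0], "twist": 0}
  claw: -1
  grip_force: 35

```text
time_s: 3.03
position: [0.4645, 0.291, 0.0155]
tool_rot: [0.001, 0.128, 0.992, 0.0]
ft_force: [-1.3, -1.5, 8.0]
width: 0.0547
grip_force: 35.9
```

```bash
python3 -c "
from h import *
go(.555,.0998,.14)"
```

```text
t 3.03 pos [0.4645 0.291  0.0155] yaw 75.23 F [-1.3 -1.5  8. ] w 0.0547 -> cm [-13.64 -16.17 -12.45] twist None
```

Call:
send_rows:
  deltas:
    - {"xyz": [0, 0, -0.7], "twist": 0}
    - {"xyz": [0, 0, -2.2], "twist": 0}
    - {"xyz": [0, 0, -4.5], "twist": 0}
    - {"xyz": [0, 0, -7], "twist": 0}
    - {"xyz": [0, 0, -9.5], "twist": 0}
    - {"xyz": [0, 0, -11.2], "twist": 0}
    - {"xyz": [0, 0, -12], "twist": 0}
    - {"xyz": [0, 0, -12], "twist": 0}

```text
time_s: 3.7
position: [0.4645, 0.2911, 0.1362]
tool_rot: [0.001, 0.129, 0.992, 0.001]
ft_force: [0.4, 0.4, -2.0]
width: 0.0543
grip_force: 38.6
```

Call:
send_rows:
  deltas:
    - {"xyz": [-0.5, -0.6, 0], "twist": 0}
    - {"xyz": [-2, -2.4, 0], "twist": 0}
    - {"xyz": [-4, -4.8, 0], "twist": 0}
    - {"xyz": [-6, -7.2, 0], "twist": 0}
    - {"xyz": [-8, -9.5, 0], "twist": 0}
    - {"xyz": [-10, -11.9, 0], "twist": 0}
    - {"xyz": [-12, -14.2, 0], "twist": 0}
    - {"xyz": [-13.2, -15.7, 0], "twist": 0}
    - {"xyz": [-13.6, -16.2, 0], "twist": 0}
    - {"xyz": [-13.6, -16.2, 0], "twist": 0}

```text
time_s: 4.53
position: [0.554, 0.0978, 0.1327]
tool_rot: [-0.001, 0.13, 0.992, -0.0]
ft_force: [-1.3, 0.7, -2.6]
width: 0.0543
grip_force: 38.6
```

```bash
python3 -c "
from h import *
go(.555,.0998,.038)
a=eyes.snapshot('scene')[...,::-1];b=eyes.snapshot('top')[...,::-1]
go(.555,.0998,.038)
a=cv2.resize(a[120:260,200:340],(400,400));b=cv2.resize(b[130:270,150:290],(400,400))
cv2.imwrite('pics/j2.png',np.hstack([a,b]))"
```

```text
t 4.53 pos [0.554  0.0978 0.1327] yaw 75.1 F [-1.3  0.7 -2.6] w 0.0543 -> cm [-0.06  0.23  9.47] twist None
t 4.63 pos [0.5536 0.0998 0.1333] yaw 75.22 F [ 0.7 -0.2 -2. ] w 0.054 -> cm [-0.15  0.04  9.53] twist None
```

View pics/j2.png

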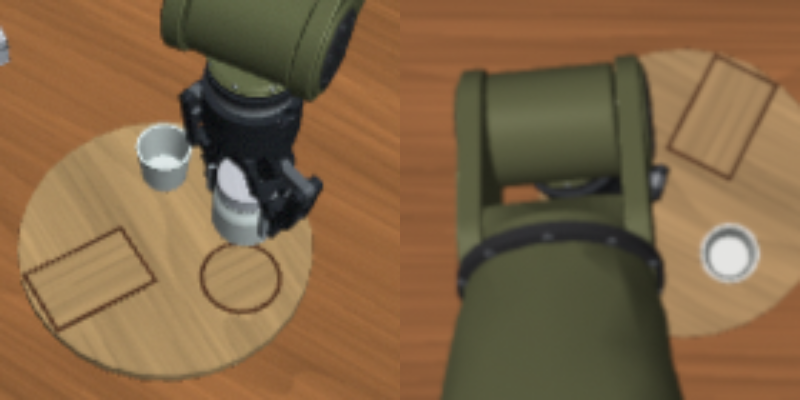

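The jar is upright in the grip at left (238,215), above and behind the circle at (240,278). Going down to just above the disc.

Call:
send_rows:
  deltas:
    - {"xyz": [-0.15, 0, 1], "twist": 0}
    - {"xyz": [-0.15, 0, 2.8], "twist": 0}
    - {"xyz": [-0.15, 0, 4.8], "twist": 0}
    - {"xyz": [-0.15, 0, 6.6], "twist": 0}
    - {"xyz": [-0.15, 0, 8], "twist": 0}
    - {"xyz": [-0.15, 0, 8.6], "twist": 0}
    - {"xyz": [-0.15, 0, 8.8], "twist": 0}
    - {"xyz": [-0.15, 0, 8.8], "twist": 0}
    - {"xyz": [-0.15, 0, 8.8], "twist": 0}

```text
time_s: 5.38
position: [0.5559, 0.0995, 0.0469]
tool_rot: [0.0, 0.128, 0.992, 0.0]
ft_force: [0.5, -0.2, -3.0]
width: 0.0544
grip_force: 38.5
```

```bash
python3 -c "
from h import *
go(.555,.0998,.038)"
```

```text
t 5.38 pos [0.5559 0.0995 0.0469] yaw 75.25 F [ 0.5 -0.2 -3. ] w 0.0544 -> cm [0.1  0.01 0.89] twist None
```

Call:
send_rows:
  deltas:
    - {"xyz": [0.1, 0, 0.3], "twist": 0}
    - {"xyz": [0.1, 0, 0.6], "twist": 0}
    - {"xyz": [0.1, 0, 0.75], "twist": 0}
    - {"xyz": [0.1, 0, 0.85], "twist": 0}
    - {"xyz": [0.1, 0, 0.85], "twist": 0}
    - {"xyz": [0.1, 0, 0.85], "twist": 0}

```text
time_s: 5.88
position: [0.5547, 0.0993, 0.0378]
tool_rot: [0.0, 0.129, 0.992, 0.0]
ft_force: [-0.4, 0.2, -3.2]
width: 0.0543
grip_force: 38.6
```

```bash
python3 -c "
from h import *
go(.555,.0998,.038)"
```

```text
t 5.88 pos [0.5547 0.0993 0.0378] yaw 75.22 F [-0.4  0.2 -3.2] w 0.0543 -> cm [-0.01  0.05 -0.02] twist None
```

Call:
send_rows:
  deltas:
    - {"xyz": [0, 0, 0.05], "twist": 0}
    - {"xyz": [0, 0, 0.1], "twist": 0}
    - {"xyz": [0, 0, 0.1], "twist": 0}

```text
time_s: 6.13
position: [0.5552, 0.0994, 0.0375]
tool_rot: [0.001, 0.129, 0.992, 0.0]
ft_force: [0.7, -0.6, 5.2]
width: 0.0543
grip_force: 39.2
```

Contact is light at 5 N. Release and rise.

Call:
send_rows:
  deltas:
    - {"xyz": [0, 0, -0.05], "twist": 0}
    - {"xyz": [0, 0, -0.05], "twist": 0}
    - {"xyz": [0, 0, -0.05], "twist": 0}
    - {"xyz": [0, 0, -0.05], "twist": 0}
    - {"xyz": [0, 0, -0.05], "twist": 0}
    - {"xyz": [0, 0, -0.05], "twist": 0}
    - {"xyz": [0, 0, -0.05], "twist": 0}
    - {"xyz": [0, 0, -0.05], "twist": 0}
  claw: 1

```text
time_s: 6.8
position: [0.5546, 0.0993, 0.0373]
tool_rot: [-0.0, 0.129, 0.992, -0.0]
ft_force: [-0.2, -0.1, 0.9]
width: 0.085
grip_force: 0.0
```

Call:
send_rows:
  deltas:
    - {"xyz": [0, 0, -1], "twist": 0}
    - {"xyz": [0, 0, -3], "twist": 0}
    - {"xyz": [0, 0, -6], "twist": 0}
    - {"xyz": [0, 0, -9], "twist": 0}
    - {"xyz": [0, 0, -12], "twist": 0}
    - {"xyz": [0, 0, -14], "twist": 0}
    - {"xyz": [0, 0, -15], "twist": 0}
    - {"xyz": [0, 0, -15], "twist": 0}

```text
time_s: 7.47
position: [0.5554, 0.0995, 0.1898]
tool_rot: [0.002, 0.129, 0.992, 0.0]
ft_force: [0.6, -0.2, -0.2]
width: 0.0854
grip_force: 0.0
```

```bash
python3 -c "
from h import *
go(.4855,-.274,.19,59.5)"
```

```text
t 7.47 pos [0.5554 0.0995 0.1898] yaw 75.23 F [ 0.6 -0.2 -0.2] w 0.0854 -> cm [ -2.76 -37.89  -0.06] twist 0.2746
```

Call:
send_rows:
  deltas:
    - {"xyz": [-0.1, -1.5, 0], "twist": 0}
    - {"xyz": [-0.4, -5, 0], "twist": 0.04}
    - {"xyz": [-0.6, -9, 0], "twist": 0.08}
    - {"xyz": [-0.9, -13, 0], "twist": 0.12}
    - {"xyz": [-1.2, -17, 0], "twist": 0.16}
    - {"xyz": [-1.5, -21, 0], "twist": 0.2}
    - {"xyz": [-1.8, -25, 0], "twist": 0.24}
    - {"xyz": [-2.1, -29, 0], "twist": 0.275}
    - {"xyz": [-2.4, -33, 0], "twist": 0.275}
    - {"xyz": [-2.6, -36, 0], "twist": 0.275}

```text
time_s: 8.3
position: [0.4866, -0.2579, 0.1856]
tool_rot: [-0.001, 0.264, 0.965, 0.0]
ft_force: [0.8, -0.2, -0.4]
width: 0.0851
grip_force: 0.0
```

```bash
python3 -c "
from h import *
go(.4855,-.274,.08,59.5)
b=eyes.snapshot('scene')[...,::-1];c=eyes.snapshot('top')[...,::-1]
a=cv2.resize(b[140:280,190:330],(400,400));b=cv2.resize(c[130:270,180:320],(400,400))
cv2.imwrite('pics/t1.png',np.hstack([a,b]))
go(.4855,-.274,.08,59.5)"
```

```text
t 8.3 pos [ 0.4866 -0.2579  0.1856] yaw 59.39 F [ 0.8 -0.2 -0.4] w 0.0851 -> cm [-0.75 -1.44 10.56] twist -0.0019
t 8.4 pos [ 0.4864 -0.2588  0.1854] yaw 59.23 F [-0.7  0.6  0.6] w 0.0854 -> cm [-0.73 -1.35 10.54] twist -0.0048
```

View pics/t1.png

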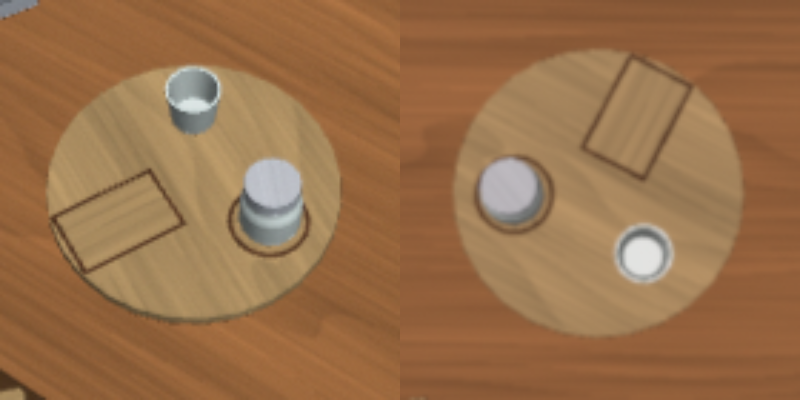

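The jar stands upright inside the circle: left view jar (271,203), ring (269,220); the ring shows all round. The turntable looks unturned. Now for the tin.

Call:
send_rows:
  deltas:
    - {"xyz": [-0.5, -1, 1], "twist": 0}
    - {"xyz": [-0.75, -1.4, 3], "twist": 0}
    - {"xyz": [-0.75, -1.4, 6], "twist": 0}
    - {"xyz": [-0.75, -1.4, 8.5], "twist": 0}
    - {"xyz": [-0.75, -1.4, 10], "twist": 0}
    - {"xyz": [-0.75, -1.4, 10.5], "twist": 0}
    - {"xyz": [-0.75, -1.4, 10.5], "twist": 0}
    - {"xyz": [-0.75, -1.4, 10.5], "twist": 0}

```text
time_s: 9.07
position: [0.4877, -0.2709, 0.0824]
tool_rot: [0.0, 0.263, 0.965, -0.0]
ft_force: [0.4, 0.3, 1.2]
width: 0.0853
grip_force: 0.0
```

```bash
python3 -c "
from h import *
np.set_printoptions(precision=4,suppress=True)
go(.4855,-.274,.009,59.5)
S=dict(scene=(231,217),top=(263,171))
for n in S:
    im=eyes.snapshot(n)[...,::-1].copy(); g=cv2.cvtColor(im,cv2.COLOR_BGR2GRAY)
    if n=='scene': a=cv2.resize(im[90:180,130:240],(440,360))
    m=(cv2.morphologyEx(g,cv2.MORPH_BLACKHAT,np.ones((9,9)))>28).astype(np.uint8)
    for c in blobs(m,S[n],25,80)[:2]:
        M=cv2.moments(c); ce=(M['m10']/M['m00'],M['m01']/M['m00'])
        P=np.array([plane(n,p,.022)[:2] for p in c[:,0]],np.float32)*1000
        print(n,cv2.contourArea(c),plane(n,ce,.022),cv2.minAreaRect(P))
    if n=='top': b=cv2.resize(im[180:270,310:400],(360,360))
cv2.imwrite('pics/t2.png',np.hstack([a,b]))"
```

```text
t 9.07 pos [ 0.4877 -0.2709  0.0824] yaw 59.52 F [0.4 0.3 1.2] w 0.0853 -> cm [ 0.03 -0.37  7.34] twist 0.0003
scene 906.0 [ 0.6308 -0.0136  0.022 ] ((635.492431640625, -6.81365966796875), (86.3287353515625, 108.97085571289062), 64.20777893066406)
scene 786.0 [ 0.6308 -0.0135  0.022 ] ((629.7119750976562, -13.91546630859375), (63.449974060058594, 99.51679992675781), 63.38308334350586)
top 97.0 [ 0.6158 -0.0058  0.022 ] ((629.5943603515625, -11.742565155029297), (69.16560363769531, 102.88599395751953), 63.88467788696289)
```

View pics/t2.png

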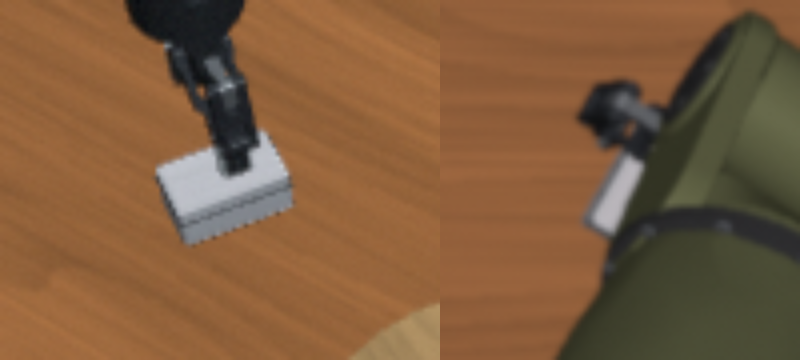

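The near finger is seen at left (238,150) over the middle of the tin (225,180), set across it. The turntable has not turned. Going down and gripping.

Call:
send_rows:
  deltas:
    - {"xyz": [0, -0.35, 0], "twist": 0}
    - {"xyz": [0, -0.35, 0.5], "twist": 0}
    - {"xyz": [0, -0.35, 2.5], "twist": 0}
    - {"xyz": [0, -0.35, 4.5], "twist": 0}
    - {"xyz": [0, -0.35, 6], "twist": 0}
    - {"xyz": [0, -0.35, 6.9], "twist": 0}
    - {"xyz": [0, -0.35, 7.2], "twist": 0}
    - {"xyz": [0, -0.35, 7.2], "twist": 0}
    - {"xyz": [0, -0.35, 7.2], "twist": 0}

```text
time_s: 9.92
position: [0.486, -0.2745, 0.011]
tool_rot: [0.001, 0.263, 0.965, -0.0]
ft_force: [-0.2, -0.1, -0.2]
width: 0.0852
grip_force: 0.0
```

Call:
send_rows:
  deltas:
    - {"xyz": [0, 0, 0], "twist": 0}
    - {"xyz": [0, 0, 0], "twist": 0}
    - {"xyz": [0, 0, 0], "twist": 0}
    - {"xyz": [0, 0, 0], "twist": 0}
    - {"xyz": [0, 0, 0], "twist": 0}
    - {"xyz": [0, 0, 0], "twist": 0}
    - {"xyz": [0, 0, 0], "twist": 0}
    - {"xyz": [0, 0, 0], "twist": 0}
    - {"xyz": [0, 0, 0], "twist": 0}
    - {"xyz": [0, 0, 0], "twist": 0}
  claw: -1
  grip_force: 35

```text
time_s: 10.75
position: [0.4859, -0.2745, 0.0111]
tool_rot: [0.001, 0.263, 0.965, -0.0]
ft_force: [-0.7, 0.0, 5.1]
width: 0.0494
grip_force: 37.1
```

Call:
send_rows:
  deltas:
    - {"xyz": [0, 0, -0.7], "twist": 0}
    - {"xyz": [0, 0, -2.2], "twist": 0}
    - {"xyz": [0, 0, -4.5], "twist": 0}
    - {"xyz": [0, 0, -7], "twist": 0}
    - {"xyz": [0, 0, -9.5], "twist": 0}
    - {"xyz": [0, 0, -11.2], "twist": 0}
    - {"xyz": [0, 0, -12], "twist": 0}
    - {"xyz": [0, 0, -12], "twist": 0}

```text
time_s: 11.42
position: [0.4861, -0.2745, 0.132]
tool_rot: [0.001, 0.263, 0.965, -0.0]
ft_force: [0.0, -0.0, -2.7]
width: 0.0494
grip_force: 37.2
```

```bash
python3 -c "
from h import *
go(.630,-.0125,.13,63.9)"
```

```text
t 11.42 pos [ 0.4861 -0.2745  0.132 ] yaw 59.47 F [ 0.  -0.  -2.7] w 0.0494 -> cm [ 0.91 29.88  0.2 ] twist -0.0772
```

Call:
send_rows:
  deltas:
    - {"xyz": [0, 1, 0], "twist": 0}
    - {"xyz": [0.1, 4, 0], "twist": -0.02}
    - {"xyz": [0.2, 7.5, 0], "twist": -0.04}
    - {"xyz": [0.3, 11, 0], "twist": -0.06}
    - {"xyz": [0.4, 14.5, 0], "twist": -0.077}
    - {"xyz": [0.5, 18, 0], "twist": -0.077}
    - {"xyz": [0.6, 21.5, 0], "twist": -0.077}
    - {"xyz": [0.7, 25, 0], "twist": -0.077}
    - {"xyz": [0.8, 27.5, 0], "twist": -0.077}
    - {"xyz": [0.9, 29, 0], "twist": -0.077}

```text
time_s: 12.25
position: [0.6254, -0.0164, 0.1282]
tool_rot: [-0.001, 0.225, 0.974, -0.0]
ft_force: [0.5, -0.5, -2.6]
width: 0.0494
grip_force: 37.2
```

Call:
send_rows:
  deltas:
    - {"xyz": [0, 0.5, 0], "twist": 0}
    - {"xyz": [0, 0.85, 0], "twist": 0}
    - {"xyz": [0, 0.85, 0], "twist": 0}
    - {"xyz": [0, 0.85, 0], "twist": 0}

```text
time_s: 12.58
position: [0.6285, -0.0132, 0.13]
tool_rot: [-0.0, 0.226, 0.974, -0.0]
ft_force: [-0.7, -0.1, -2.6]
width: 0.0495
grip_force: 37.2
```

```bash
python3 -c "
from h import *
go(.630,-.0125,.0335,63.9)
a=eyes.snapshot('scene')[...,::-1];b=eyes.snapshot('top')[...,::-1]
a=cv2.resize(a[120:260,180:320],(400,400));b=cv2.resize(b[130:270,180:320],(400,400))
cv2.imwrite('pics/t3.png',np.hstack([a,b]))"
```

```text
t 12.58 pos [ 0.6285 -0.0132  0.13  ] yaw 63.83 F [-0.7 -0.1 -2.6] w 0.0495 -> cm [-0.11  0.14  9.65] twist -0.0013
```

View pics/t3.png

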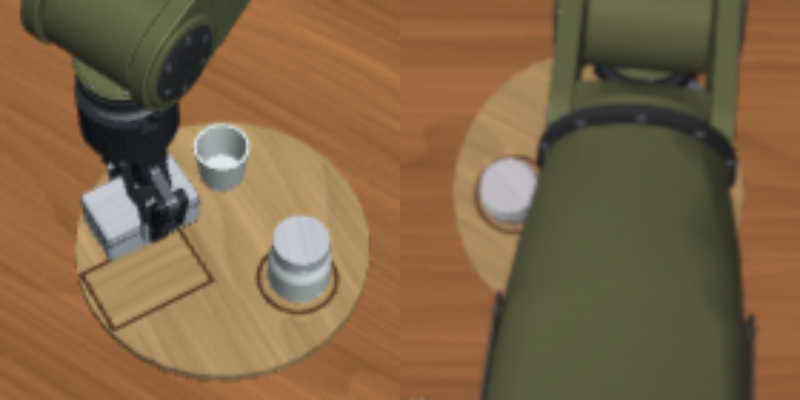

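The tin is held level above the rectangle, left view (140,205), parallel to it. Lowering.

Call:
send_rows:
  deltas:
    - {"xyz": [-0.12, 0.12, 0.8], "twist": 0}
    - {"xyz": [-0.12, 0.12, 2.5], "twist": 0}
    - {"xyz": [-0.12, 0.12, 4.5], "twist": 0}
    - {"xyz": [-0.12, 0.12, 6.5], "twist": 0}
    - {"xyz": [-0.12, 0.12, 8], "twist": 0}
    - {"xyz": [-0.12, 0.12, 8.6], "twist": 0}
    - {"xyz": [-0.12, 0.12, 8.8], "twist": 0}
    - {"xyz": [-0.12, 0.12, 8.8], "twist": 0}
    - {"xyz": [-0.12, 0.12, 8.8], "twist": 0}

```text
time_s: 13.43
position: [0.631, -0.0119, 0.0432]
tool_rot: [0.001, 0.226, 0.974, 0.0]
ft_force: [0.2, 0.6, -1.6]
width: 0.0492
grip_force: 37.2
```

```bash
python3 -c "
from h import *
go(.630,-.0128,.0335,63.9)"
```

```text
t 13.43 pos [ 0.631  -0.0119  0.0432] yaw 63.88 F [ 0.2  0.6 -1.6] w 0.0492 -> cm [ 0.05 -0.13  0.97] twist -0.0004
```

Call:
send_rows:
  deltas:
    - {"xyz": [0.05, -0.1, 0.3], "twist": 0}
    - {"xyz": [0.05, -0.1, 0.6], "twist": 0}
    - {"xyz": [0.05, -0.1, 0.8], "twist": 0}
    - {"xyz": [0.05, -0.1, 0.9], "twist": 0}
    - {"xyz": [0.05, -0.1, 0.9], "twist": 0}
    - {"xyz": [0.05, -0.1, 0.9], "twist": 0}

```text
time_s: 13.93
position: [0.6297, -0.0124, 0.0333]
tool_rot: [0.0, 0.226, 0.974, 0.0]
ft_force: [-0.2, 0.1, -2.9]
width: 0.0497
grip_force: 37.3
```

Call:
send_rows:
  deltas:
    - {"xyz": [0, 0, 0.05], "twist": 0}
    - {"xyz": [0, 0, 0.05], "twist": 0}

```text
time_s: 14.1
position: [0.6297, -0.0123, 0.0331]
tool_rot: [0.0, 0.226, 0.974, 0.0]
ft_force: [-2.0, 0.1, 1.4]
width: 0.0491
grip_force: 37.6
```

Light touch. Release, rise and look.

Call:
send_rows:
  deltas:
    - {"xyz": [0, 0, -0.03], "twist": 0}
    - {"xyz": [0, 0, -0.03], "twist": 0}
    - {"xyz": [0, 0, -0.03], "twist": 0}
    - {"xyz": [0, 0, -0.03], "twist": 0}
    - {"xyz": [0, 0, -0.03], "twist": 0}
    - {"xyz": [0, 0, -0.03], "twist": 0}
    - {"xyz": [0, 0, -0.03], "twist": 0}
    - {"xyz": [0, 0, -0.03], "twist": 0}
  claw: 1

```text
time_s: 14.77
position: [0.6296, -0.0124, 0.0331]
tool_rot: [0.0, 0.226, 0.974, -0.0]
ft_force: [0.1, 0.1, 0.2]
width: 0.0856
grip_force: 0.0
```

Call:
send_rows:
  deltas:
    - {"xyz": [0, 0, -1], "twist": 0}
    - {"xyz": [0, 0, -3], "twist": 0}
    - {"xyz": [0, 0, -6], "twist": 0}
    - {"xyz": [0, 0, -9], "twist": 0}
    - {"xyz": [0, 0, -12], "twist": 0}
    - {"xyz": [0, 0, -15], "twist": 0}
    - {"xyz": [0, 0, -17], "twist": 0}
    - {"xyz": [0, 0, -17], "twist": 0}

```text
time_s: 15.43
position: [0.631, -0.0125, 0.2092]
tool_rot: [0.004, 0.226, 0.974, 0.001]
ft_force: [-0.1, -0.5, -0.4]
width: 0.0854
grip_force: 0.0
```

Call:
send_rows:
  deltas:
    - {"xyz": [0, -2, 0], "twist": 0}
    - {"xyz": [0, -5, 0], "twist": 0}
    - {"xyz": [0, -8.5, 0], "twist": 0}
    - {"xyz": [0, -12, 0], "twist": 0}
    - {"xyz": [0, -15.5, 0], "twist": 0}
    - {"xyz": [0, -19, 0], "twist": 0}
    - {"xyz": [0, -22.5, 0], "twist": 0}
    - {"xyz": [0, -25, 0], "twist": 0}
    - {"xyz": [0, -26, 0], "twist": 0}
    - {"xyz": [0, -26, 0], "twist": 0}

```text
time_s: 16.27
position: [0.5143, -0.2474, 0.2032]
tool_rot: [-0.0, 0.227, 0.974, -0.0]
ft_force: [0.3, 1.4, -0.4]
width: 0.0852
grip_force: 0.0
```

```bash
python3 -c "
from h import *
a=eyes.snapshot('scene')[...,::-1];b=eyes.snapshot('top')[...,::-1]
a=cv2.resize(a[140:280,180:320],(400,400),interpolation=2);b=cv2.resize(b[130:270,180:320],(400,400),interpolation=2)
cv2.imwrite('pics/t4.png',np.hstack([a,b]))"
```

```text
(no output)
```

View pics/t4.png

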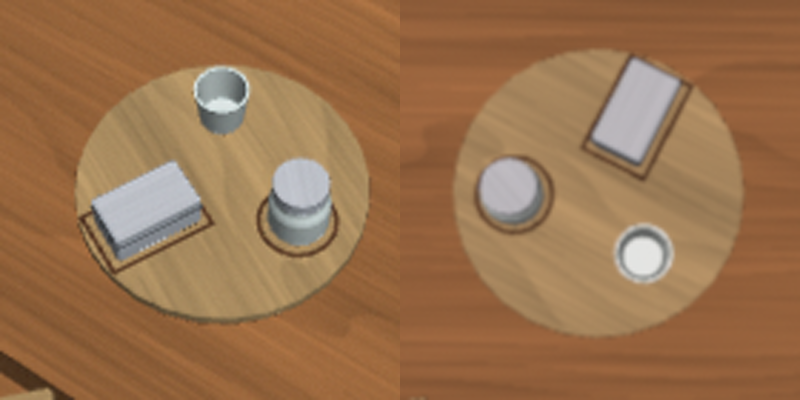

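Both stand inside their marks: the tin at right (637,110) in the rectangle, the jar at (510,190) in the circle. The cup and outlines are where they were. One numeric check, then hand in.

```bash
python3 -c "
from h import *
np.set_printoptions(precision=4,suppress=True)
S={'scene':dict(jar=(285,213),tin=(231,213)),'top':dict(jar=(219,197),tin=(263,170))}
H=dict(jar=.088,tin=.062)
for n in S:
    im=eyes.snapshot(n)[...,::-1].copy(); hsv=cv2.cvtColor(im,cv2.COLOR_BGR2HSV); g=cv2.cvtColor(im,cv2.COLOR_BGR2GRAY); grey=hsv[...,1]<75
    for k,(x,y) in S[n].items():
        v=g[y-24:y+24,x-24:x+24][grey[y-24:y+24,x-24:x+24]].reshape(-1,1); t=145 if n=='top' else cv2.threshold(v,0,255,cv2.THRESH_OTSU)[0]
        m=cv2.morphologyEx((grey&(g>t)).astype(np.uint8),cv2.MORPH_OPEN,np.ones((3,3)))
        c=blobs(m,(x,y),25,80)[0]; P=np.array([plane(n,p,H[k])[:2] for p in c[:,0]],np.float32)*1000; print(n,k,cv2.minAreaRect(P))
"
```

```text
scene jar ((554.5436401367188, 99.69537353515625), (48.5554313659668, 44.14008712768555), 32.49222946166992)
scene tin ((630.6865234375, -11.077289581298828), (48.037513732910156, 82.23562622070312), 63.701438903808594)
top jar ((554.3089599609375, 100.03067779541016), (45.133949279785156, 47.232547760009766), 0.7116384506225586)
top tin ((629.7828979492188, -10.80230712890625), (47.45585632324219, 80.89921569824219), 63.51331329345703)
```

```bash
python3 -c "
from cell import ctrl
print(ctrl.job_done())"
```

```text
the job is handed in; nothing more can be done
None
```

I handed the job in at about 16 s: the jar stands upright in the circle and the tin lies squarely in the rectangle, both measured about 1–2 mm from centre, and the turntable showed no visible turn.

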